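Open the sander hood and unload the block

TASK

Lift the sander's hood by its handle and swing it back past the point where its spring takes over, so that it stays fully open by itself. Then take the wooden block off the table inside and lay it gently, flat and lengthwise in the empty open tray beside the machine, without shoving the tray. Leave the hood open and the other things on the bench where they are.

Things in the scene. Friction and masses are not known exactly. Their poses are not given: they have to be found in the camera images.
- sander: Bench drum sander, fixed: grey base 205 mm deep (x), 200 wide (y), steel table top 40 mm above the bench, low motor behind. Origin on the bench below the table; own -x is the front (handle side). A 36 mm drum lies across the table at own x = +68 mm, top 84 mm above the bench. The shut hood, an aluminium box with a window, is 180 mm wide, front face at own x = -73 mm, top 116 mm high.
- hood (a joint): Hood angle, rad: 0 shut, 2.1 fully open (leaning back, past upright). Raising the handle increases it. A spring strut pulls it shut below about 1.1 rad and on to the open stop beyond about 1.2 rad; lifting at the handle takes 4 to 6 N at first, then less; let go past there, it swings on by itself, damped, in about 1 s.
- hood_handle (a point): Middle of the round handle bar of the hood (12 mm diameter, 110 mm long, along the sander's y, held by a post at each end), 44 mm clear of the hood's front face. Moves with the hood: when shut, at own x = -123 mm of the sander, 90 mm above the bench.
- hood_hinge (a point): Middle of the hood's hinge line (fixed, parallel to the sander's y), at own x = +95 mm of the sander, 110 mm above the bench. The handle bar swings round it at 219 mm radius. With the hood fully open, its side panels stand over the table's rear, behind own x = +65 mm of the sander, up to 290 mm above the bench.
- block_center (a point): Centre of the wooden block, 50 mm (its x) x 110 mm (its y, the long way) x 38 mm high, 0.11 to 0.23 kg, lying flat on the sander's table under the hood, in front of the drum. Axes are the block's own.
- tray: Loose grey open tray, outside 180 mm (its x) x 120 mm (its y) x 25 mm high, walls and floor 4 mm thick, about 0.6 kg; inside 172 x 112 mm. Origin under the middle of its underside, on the bench. It stands to the right of the sander.
- disc_stack: Bystander: flat stack of brown sanding discs, 126 mm diameter, 14 mm high, to the left of the sander; origin at the centre of its underside.
- cream_plug: Bystander: cup-shaped cream moulding, 61 mm diameter, 35 mm high, on the bench to the left of the sander; origin at the centre of its underside.
- sanding_block: Bystander: black hand sanding block, 66 x 122 x 35 mm, on the bench to the left of the sander; origin at the centre of its underside.
- wood_block: The same wooden block; this origin is the centre of its underside, axes as above.
There are look-alikes about, which are no part of the job. Several things have the shape of the tray; the one meant has the colours described above.

How it is judged:
On the way:
1. the hood stays fully open by itself, let go (value of joint hood above 1.95 rad and velocity of joint hood below 0.1 rad/s and contact force between the fingers and hood below 0.1 N), for 0.3 s.
At the end, for the whole second after the job is handed in: The hood stands open by itself (above 1.95 rad). The wooden block lies flat (within 0.1 rad) and still on the tray's floor, wholly between its walls, its long side along the tray's long side (within 0.35 rad) (value of joint hood above 1.95 rad and velocity of joint hood below 0.1 rad/s and x of block_center in the frame of tray between -0.065 and 0.065 m and y of block_center in the frame of tray between -0.035 and 0.035 m and z of block_center in the frame of tray between 0.018 and 0.028 m and angle between the y axis of block_center and the x axis of tray, either way round below 0.35 rad and angle between block_center's own z axis and vertical below 0.1 rad and linear speed of wood_block below 0.02 m/s and angle between tray's own z axis and vertical below 0.05 rad); the robot touches nothing.
It fails at once if the stack of sanding discs is pushed more than 30 mm away (distance of disc_stack from where it was at the start of the episode above 0.03 m).
It fails at once if the cream moulding is pushed more than 30 mm away (distance of cream_plug from where it was at the start of the episode above 0.03 m).
It fails at once if the sanding block is pushed more than 30 mm away (distance of sanding_block from where it was at the start of the episode above 0.03 m).
It fails at once if the tray is shoved more than 40 mm (distance of tray from where it was at the start of the episode above 0.04 m).
It fails at once if the block is dropped (falls freely faster than 0.7 m/s) (contact force between wood_block and the fingers below 0.05 N and linear speed of wood_block above 0.7 m/s).
It also fails if it takes over 54 s, if anything falls off the work surface, if the arm or the gripper's body presses on something with over 40 N, if the wrist force passes 120 N, or if a joint passes its speed limit or range.

ROBOT

A 7-joint arm with a two-finger parallel gripper is mounted at the origin on the work surface; the furniture and walls round the work are solid. World frame = base frame: x ahead of the robot, y to its left, z up, the work surface at z = 0. Lengths are in m, angles in rad, forces in N, time in s.
With the tool pointing down it reaches from about 0.425 to 0.875 m from the base axis. Payload 8.4 kg.
Tool frame: the origin (TCP) lies midway between the tips of the shut fingers; the grasp point (between the pads) lies 19 mm behind it; z points along the fingers, y is the direction in which the jaws open and shut (so a half turn about z gives the same grasp; the last joint's range is limited). The gripper opens to 85 mm and grips with 20 to 120 N. Pads are 22 mm wide; open, the fingers measure 114 mm over their backs; the gripper's body (76 mm by 85 mm) begins 54 mm behind the grasp point. The pads swing forward as they close: fully open they stand 13 mm farther back than shut.
Start: joints at [-1.385, 0.333, 0.04, 1.465, -0.013, 1.343, -0.059], TCP at [0.183, 0.624, 0.231] pointing down, gripper open.
Joint ranges: [-2.58, 2.58], [-0.38, 2.09], [-1.3, 1.39], [0.25, 2.4], [-1.5, 4.64], [0.08, 2.09], [-2.65, 2.65]. Speed limits (rad/s): [2.22, 2.22, 2.79, 2.79, 3.14, 3.14, 3.14].

INTERFACE

Orientations are given as a 3x3 rotation matrix whose columns are the frame's x, y, z axes.
In Python, from bench import ctrl, camera, camera_params gives the robot as it stands.
- The arm moves only by the tool servo_tool, never from a script. Its argument "series" is a list of rows, each an object with "linear": the shift along the tool's x, y, z in m, a list of three; "delta_rot": the turn, a rotation vector about the tool's x, y, z in degrees, a list of three; "fingers": the closure, from 0 (fully open) to 1 (shut). A call has 1 to 12 rows; each row shifts and turns the commanded pose from where the row before left it, along the tool's axes as they then stand; what a row does not reach is not made up. A row lasts 1/8 s, in which the tool goes at most 62.5 mm and 10.7 degrees, less where a joint would pass 70% of its speed; a pose out of reach is approached as far as the arm can. A call with a gripper value outside its range is refused whole. The fingers move at their own pace and stop on an object; "squeeze" is the grip in N (left out, the last holds). Time passes only in rows, so rows that do not move let the fingers close. It gives the time, the measured TCP pose, the force and the opening at its end, in the units of the state.
- ctrl.sense(): the state, without advancing time (a new reading comes with each control period).
- camera(name): name is "scene" or "top" or "wrist"; returns the picture (400x640x3 uint8, red, green, blue); there is no depth.
- camera_params(name): a dict with "mtx" (3x3 intrinsics, pixels), "extrinsics" (4x4, takes a point from world to camera coordinates). Camera axes: x right, y up, looking along -z (the intrinsics and any distortion apply to the point x, -y, -z); pixel columns grow to the right and rows downward; lengths in m; the calibration is good to about 2 mm. A picture is of the moment at which its call begins: read the wrist's pose just before it. camera_params takes no time and is no camera call; for the wrist camera it gives the pose at the moment of the call.
- ctrl.finish_job(): hands the job in, once; it reports no verdict.
The state is a dict: "time": time; "qpos": joint angles; "dq": joint speeds; "tau": joint torques, N m; "tcp_pos": TCP position; "tcp_rot": TCP orientation; "wrist_force": force on the tool from outside, world axes, zero at the start; "ft_torque": the same for the moment, N m; "width": finger opening in m.
Only numpy, scipy, OpenCV 4.12 (cv2) and the standard library are available. Lean on these libraries where they do the work, as an engineer would, in place of code of your own. Each camera call takes 0.05 s, during which the arm holds its last target.

## Working session

There is one attempt and no reset: what is moved stays moved. The work goes in short steps, Python scripts to look and compute and a tool call to move; the robot and the scene stay as the last step left them, time stands still between calls to the robot, and variables do not carry over. Pictures are saved under pics/ and viewed, and the job is handed in when it is done.

Besides the shell and the picture viewer there is one more tool, called after ">>>" in YAML: its name, and indented under it one key for each argument. servo_tool: Moves the arm, as the interface text tells. Its arguments: {"type":"object","properties":{"series":{"type":"array"},"squeeze":{"type":"number"}},"required":["series"]}

```bash
mkdir -p pics; ls
python3 - <<'E'
from bench import ctrl,camera,camera_params
import cv2,numpy as np
s=ctrl.sense()
for k,v in s.items(): print(k,np.round(v,3).tolist())
for n in ["scene","top"]:
    cv2.imwrite(f"pics/{n}0.png",camera(n)[:,:,::-1])
    p=camera_params(n); print(n,{k:np.round(v,4).tolist() for k,v in p.items()})
E
```

```text
pics
time 0.0
qpos [-1.385, 0.334, 0.04, 1.466, -0.013, 1.343, -0.058]
dq [-0.002, 0.0, -0.001, 0.002, -0.002, -0.0, 0.0]
tau [0.001, -65.857, 1.366, -40.555, 0.017, 0.013, -0.0]
tcp_pos [0.183, 0.623, 0.23]
tcp_rot [[-0.96, 0.281, -0.0], [0.281, 0.96, -0.002], [-0.0, -0.002, -1.0]]
wrist_force [0.973, 0.371, 0.411]
ft_torque [-0.044, 0.023, -0.029]
width 0.086
scene {'mtx': [[462.6794, 0.0, 323.0085], [0.0, 462.6794, 195.6834], [0.0, 0.0, 1.0]], 'extrinsics': [[0.8124, -0.5831, 0.007, -0.5564], [0.3598, 0.5107, 0.7809, -0.136], [-0.4589, -0.6318, 0.6247, -1.8192], [0.0, 0.0, 0.0, 1.0]]}
top {'mtx': [[493.8216, 0.0, 323.64], [0.0, 493.8216, 205.4357], [0.0, 0.0, 1.0]], 'extrinsics': [[-0.0015, -0.9999, -0.0141, -0.2372], [0.994, -0.0031, 0.1093, -0.5226], [-0.1093, -0.0139, 0.9939, -1.5973], [0.0, 0.0, 0.0, 1.0]]}
```

View pics/scene0.png

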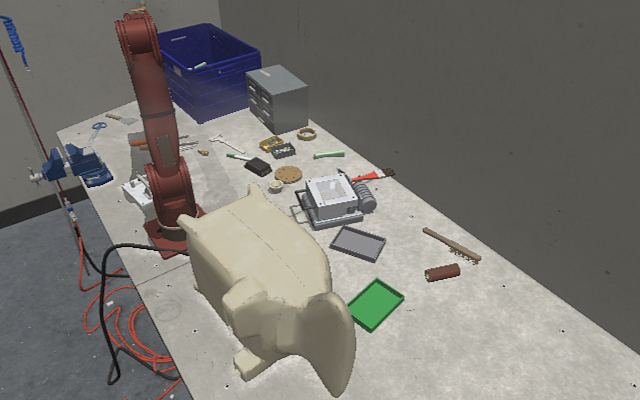

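View pics/top0.png

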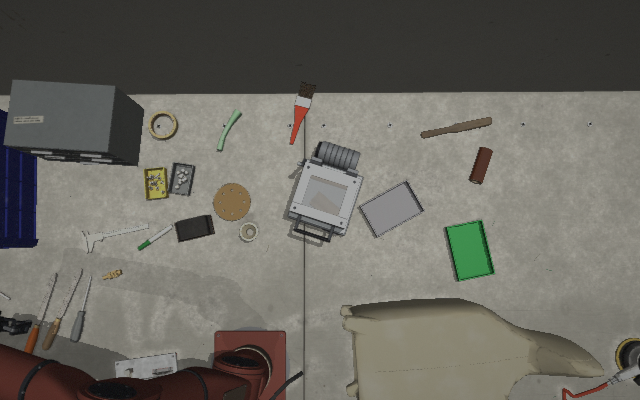

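Top view: the sander is at about (325,197), its handle bar at about (313,234). Two things are tray-shaped: a grey one at (391,208) and a green one at (470,250). The grey one right of the sander matches. I'll confirm it in a crop.

```bash
cat > h.py <<'E'
from bench import ctrl,camera,camera_params
import cv2,numpy as np
def ray(n,uv,p=None):
    p=p or camera_params(n); K=np.array(p["mtx"]);E=np.array(p["extrinsics"]);R=E[:3,:3];t=E[:3,3]
    d=np.linalg.inv(K)@np.array([uv[0],uv[1],1.]); d=R.T@(d*[1,-1,-1]); return -R.T@t,d
def onz(n,uv,z,p=None):
    c,d=ray(n,uv,p); return c+d*(z-c[2])/d[2]
def proj(n,X,p=None):
    p=p or camera_params(n); K=np.array(p["mtx"]);E=np.array(p["extrinsics"])
    c=E[:3,:3]@np.array(X)+E[:3,3]; q=K@(c*[1,-1,-1]); return q[:2]/q[2]
E
python3 - <<'E'
import cv2
a=cv2.imread('pics/top0.png')[130:280,270:510]
cv2.imwrite('pics/crop0.png',cv2.resize(a,None,fx=3.3,fy=3.3,interpolation=cv2.INTER_CUBIC))
a=cv2.imread('pics/scene0.png')[150:290,270:430]
cv2.imwrite('pics/crop1.png',cv2.resize(a,None,fx=4.2,fy=4.2,interpolation=cv2.INTER_CUBIC))
E
```

```text
(no output)
```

View pics/crop0.png

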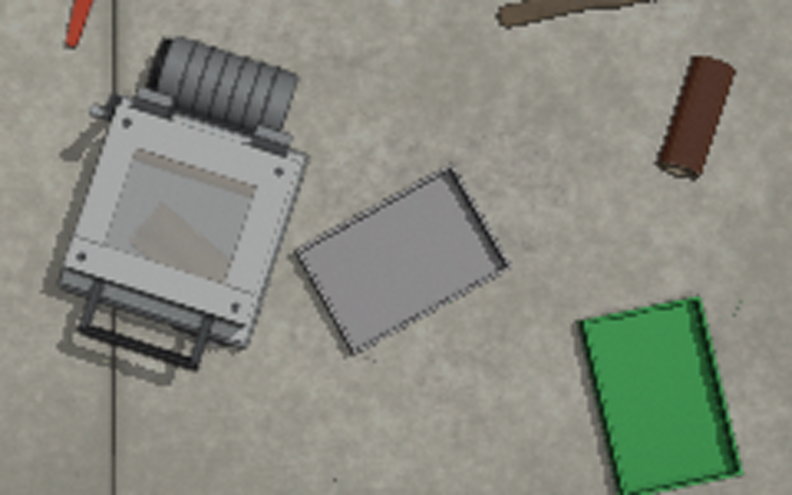

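View pics/crop1.png

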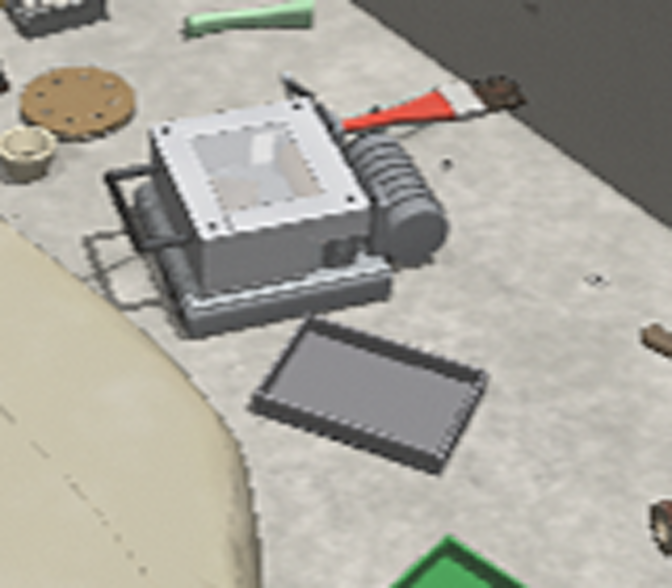

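Run:
```python
from h import *
f=lambda x,y:(x/3.3+270-.35,y/3.3+130-.35)
R=lambda a:np.round(a,4)
h=[onz("top",f(*q),.09) for q in [(82,327),(197,364)]]
print("handle",R(h[0]),R(h[1]),R((h[0]+h[1])/2),np.linalg.norm(h[0]-h[1]))
t=[onz("top",f(*q),.116) for q in [(60,268),(118,97),(308,157),(250,318)]]
for a in t: print("hood top",R(a))
print("hood ax",[np.degrees(np.arctan2(*(t[i]-t[j])[1::-1])) for i,j in [(1,0),(2,3),(1,2),(0,3)]],[np.linalg.norm(t[i]-t[j]) for i,j in [(1,0),(2,3),(1,2),(0,3)]])
q=[onz("top",f(*q),.025) for q in [(293,253),(449,170),(508,267),(352,354)]]
c=sum(q)/4; print("tray",[R(a) for a in q],R(c),[np.degrees(np.arctan2(*(q[i]-q[j])[1::-1])) for i,j in [(0,1),(3,2),(1,2),(0,3)]],[np.linalg.norm(q[i]-q[j]) for i,j in [(0,1),(3,2),(1,2),(0,3)]])
print("handle ang",np.degrees(np.arctan2(*(h[0]-h[1])[1::-1])))
# scene view handle ends
g=lambda x,y:(x/4.2+270-.4,y/4.2+150-.4)
for a,b in zip([(108,176),(145,245)],h): 
    print("scene h",R(onz("scene",g(*a),.09)), "pred px",proj("scene",b),g(*a))
```

```text
handle [ 0.4416 -0.1475  0.09  ] [ 0.4061 -0.257   0.09  ] [ 0.4239 -0.2022  0.09  ] 0.1151570726491665
hood top [ 0.4956 -0.1284  0.116 ]
hood top [ 0.659  -0.1826  0.116 ]
hood top [ 0.6005 -0.3627  0.116 ]
hood top [ 0.448  -0.3069  0.116 ]
hood ax [np.float64(-18.35856887390957), np.float64(-20.113717969145895), np.float64(71.99631426149361), np.float64(75.07176607799991)] [np.float64(0.17219344549831042), np.float64(0.1623887743941973), np.float64(0.18938614838734555), np.float64(0.18473981745628124)]
tray [array([ 0.519 , -0.3529,  0.025 ]), array([ 0.6021, -0.5096,  0.025 ]), array([ 0.5043, -0.5662,  0.025 ]), array([ 0.4183, -0.4103,  0.025 ])] [ 0.5109 -0.4597  0.025 ] [np.float64(117.92129621350476), np.float64(118.88484124749947), np.float64(30.072554550010455), np.float64(29.68426497841956)] [np.float64(0.17743550272919778), np.float64(0.1781342078148161), np.float64(0.11293617519888008), np.float64(0.11590699102010701)]
handle ang 72.06786725331325
scene h [ 0.4399 -0.1481  0.09  ] pred px [295.57705645 191.27591133] (295.31428571428575, 191.5047619047619)
scene h [ 0.4116 -0.2542  0.09  ] pred px [303.34850152 208.85488512] (304.12380952380954, 207.9333333333333)
```

The crop confirms it: the grey tray has a light grey floor and dark grey walls, and the other tray is green. Next I'll check the height of the beige body near the arm's path (top ≈(345,307), scene ≈(252,188)).

Run:
```python
from h import *
def tri(a,b):
    c1,d1=ray("top",a);c2,d2=ray("scene",b)
    A=np.c_[d1,-d2]; s=np.linalg.lstsq(A,c2-c1,rcond=None)[0]
    p,q=c1+d1*s[0],c2+d2*s[1]; return np.round((p+q)/2,3),np.round(np.linalg.norm(p-q),4)
print(tri((344,306),(252,187)),tri((354,398),(182,219)),tri((460,299),(315,235)))
for z in (0,.15,.3):print(z,[np.round(onz("top",p,z),2) for p in [(344,306),(460,299),(600,370)]])
```

```text
(array([ 0.206, -0.288,  0.305]), np.float64(0.0353)) (array([-0.039, -0.311,  0.303]), np.float64(0.0513)) (array([ 0.234, -0.598,  0.311]), np.float64(0.0162))
0 [array([ 0.19, -0.3 ,  0.  ]), array([ 0.22, -0.68,  0.  ]), array([-0.01, -1.12,  0.  ])]
0.15 [array([ 0.21, -0.3 ,  0.15]), array([ 0.23, -0.64,  0.15]), array([ 0.02, -1.04,  0.15])]
0.3 [array([ 0.22, -0.3 ,  0.3 ]), array([ 0.24, -0.61,  0.3 ]), array([ 0.06, -0.96,  0.3 ])]
```

```bash
cat >> h.py <<'E'
from scipy.spatial.transform import Rotation as Ro
def down(yaw):  # tool y at heading yaw(deg), z down
    y=np.array([np.cos(np.radians(yaw)),np.sin(np.radians(yaw)),0]); z=np.array([0,0,-1.]); return np.c_[np.cross(y,z),y,z]
def rows(path,digits=3):
    """path: list of (pos,R), first = current; prints rows"""
    import json
    p,R=np.array(path[0][0]),np.array(path[0][1])
    for (q,S) in path[1:]:
        l=np.round(R.T@(np.array(q)-p),digits); rv=np.round(np.degrees(Ro.from_matrix(R.T@S).as_rotvec()),1)
        print(l.tolist(),rv.tolist()); p=p+R@l; R=R@Ro.from_rotvec(np.radians(rv)).as_matrix()
def arc(p0,R0,p1,yaw1,n):
    p0=np.array(p0);R0=np.array(R0);p1=np.array(p1);y0=np.degrees(np.arctan2(R0[1,1],R0[0,1]))
    a=lambda p:(np.hypot(p[0],p[1]),np.arctan2(p[1],p[0]),p[2]); A=np.array(a(p0));B=np.array(a(p1)); out=[(p0,R0)]
    for i in range(1,n+1):
        r,t,z=A+(B-A)*i/n; out.append((np.array([r*np.cos(t),r*np.sin(t),z]),down(y0+(yaw1-y0)*i/n)))
    return out
E
python3 - <<'E'
from h import *
s=ctrl.sense()
rows(arc(s["tcp_pos"],s["tcp_rot"],[.424,-.202,.25],-18,20))
E
```

```text
[-0.055, -0.011, -0.001] [-0.1, 0.0, 4.6]
[-0.055, -0.012, -0.001] [0.0, 0.0, 4.6]
[-0.054, -0.012, -0.001] [0.0, 0.0, 4.6]
[-0.052, -0.012, -0.001] [0.0, 0.0, 4.5]
[-0.052, -0.013, -0.001] [0.0, 0.0, 4.6]
[-0.051, -0.013, -0.001] [0.0, 0.0, 4.6]
[-0.051, -0.013, -0.001] [0.0, -0.0, 4.6]
[-0.049, -0.013, -0.001] [0.0, -0.0, 4.6]
[-0.049, -0.014, -0.001] [0.0, -0.0, 4.6]
[-0.047, -0.014, -0.001] [0.0, -0.0, 4.5]
[-0.047, -0.014, -0.001] [0.0, -0.0, 4.6]
[-0.046, -0.015, -0.001] [0.0, -0.0, 4.6]
[-0.045, -0.014, -0.001] [0.0, -0.0, 4.6]
[-0.044, -0.015, -0.001] [0.0, -0.0, 4.6]
[-0.043, -0.015, -0.001] [0.0, -0.0, 4.6]
[-0.043, -0.015, -0.001] [0.0, -0.0, 4.5]
[-0.041, -0.015, -0.001] [0.0, -0.0, 4.6]
[-0.041, -0.016, -0.001] [0.0, -0.0, 4.6]
[-0.04, -0.015, -0.001] [0.0, -0.0, 4.6]
[-0.039, -0.016, -0.001] [0.0, -0.0, 4.6]
```

>>> servo_tool:
  series:
    - {"linear": [-0.04,-0.008,0],"delta_rot": [0,0,3.4],"fingers": 0}
    - {"linear": [-0.055,-0.012,0],"delta_rot": [0,0,4.6],"fingers": 0}
    - {"linear": [-0.055,-0.012,-0.001],"delta_rot": [0,0,4.6],"fingers": 0}
    - {"linear": [-0.054,-0.012,-0.001],"delta_rot": [0,0,4.6],"fingers": 0}
    - {"linear": [-0.052,-0.013,-0.001],"delta_rot": [0,0,4.6],"fingers": 0}
    - {"linear": [-0.052,-0.013,-0.001],"delta_rot": [0,0,4.6],"fingers": 0.2}
    - {"linear": [-0.051,-0.013,-0.001],"delta_rot": [0,0,4.6],"fingers": 0.3}
    - {"linear": [-0.05,-0.013,-0.001],"delta_rot": [0,0,4.6],"fingers": 0.4}
    - {"linear": [-0.049,-0.014,-0.001],"delta_rot": [0,0,4.6],"fingers": 0.4}
    - {"linear": [-0.047,-0.014,-0.001],"delta_rot": [0,0,4.6],"fingers": 0.4}
    - {"linear": [-0.047,-0.014,-0.001],"delta_rot": [0,0,4.6],"fingers": 0.4}
    - {"linear": [-0.04,-0.012,-0.001],"delta_rot": [0,0,4],"fingers": 0.4}
  squeeze: 40

```text
time: 1.6
tcp_pos: [0.5248, 0.1476, 0.2411]
tcp_rot: [[-0.343, 0.939, -0.0], [0.939, 0.343, -0.0], [-0.0, -0.0, -1.0]]
wrist_force: [0.2, -0.0, -0.6]
width: 0.0513
```

Run:
```python
from h import *
s=ctrl.sense()
rows(arc(s["tcp_pos"],s["tcp_rot"],[.424,-.202,.25],-18,9))
```

```text
[-0.042, -0.013, -0.001] [-0.0, 0.0, 4.2]
[-0.041, -0.014, -0.001] [-0.0, 0.0, 4.3]
[-0.041, -0.013, -0.001] [-0.0, 0.0, 4.2]
[-0.039, -0.014, -0.001] [-0.0, 0.0, 4.2]
[-0.039, -0.014, -0.001] [-0.0, 0.0, 4.3]
[-0.038, -0.014, -0.001] [-0.0, 0.0, 4.2]
[-0.038, -0.014, -0.001] [-0.0, 0.0, 4.2]
[-0.037, -0.015, -0.001] [-0.0, 0.0, 4.2]
[-0.036, -0.014, -0.001] [-0.0, 0.0, 4.3]
```

>>> servo_tool:
  series:
    - {"linear": [-0.042,-0.013,-0.001],"delta_rot": [0,0,4.2],"fingers": 0.4}
    - {"linear": [-0.041,-0.014,-0.001],"delta_rot": [0,0,4.3],"fingers": 0.4}
    - {"linear": [-0.041,-0.013,-0.001],"delta_rot": [0,0,4.2],"fingers": 0.4}
    - {"linear": [-0.039,-0.014,-0.001],"delta_rot": [0,0,4.2],"fingers": 0.4}
    - {"linear": [-0.039,-0.014,-0.001],"delta_rot": [0,0,4.3],"fingers": 0.4}
    - {"linear": [-0.038,-0.014,-0.001],"delta_rot": [0,0,4.2],"fingers": 0.4}
    - {"linear": [-0.038,-0.014,-0.001],"delta_rot": [0,0,4.2],"fingers": 0.4}
    - {"linear": [-0.037,-0.015,-0.001],"delta_rot": [0,0,4.2],"fingers": 0.4}
    - {"linear": [-0.036,-0.014,-0.001],"delta_rot": [0,0,4.3],"fingers": 0.4}
    - {"linear": [0,0,0],"delta_rot": [0,0,0],"fingers": 0.4}

```text
time: 2.85
tcp_pos: [0.4231, -0.204, 0.2507]
tcp_rot: [[0.313, 0.95, 0.001], [0.95, -0.313, 0.001], [0.001, 0.001, -1.0]]
wrist_force: [-0.1, 0.3, -0.0]
width: 0.0512
```

Run:
```python
from h import *
s=ctrl.sense(); print(np.round(s["tcp_pos"],4),np.round(s["tcp_rot"],3).tolist(),np.round(s["qpos"],2))
import json
p=camera_params("wrist"); im=camera("wrist")
json.dump({k:np.array(v).tolist() for k,v in p.items()},open("w1.json","w"))
cv2.imwrite("pics/w1.png",im[:,:,::-1])
print([proj("wrist",x,p) for x in [[.424,-.202,.09],[.4416,-.1475,.09],[.406,-.257,.09]]])
```

```text
[ 0.4231 -0.204   0.2507] [[0.313, 0.95, 0.001], [0.95, -0.313, 0.001], [0.001, 0.001, -1.0]] [-0.47 -0.12  0.78  1.89  0.08  1.34 -0.03]
[array([319.06794086, 171.56210864]), array([318.58459879, 106.58571392]), array([319.26654568, 230.03137573])]
```

View pics/w1.png

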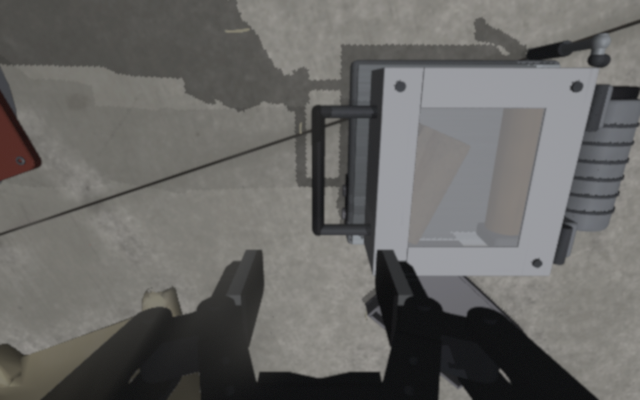

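The wrist view shows the bar at column 318, rows 107–234. That agrees with the prediction (319, 107–230), and the fingers straddle it. I'll descend and grip.

>>> servo_tool:
  series:
    - {"linear": [0,0,0.03],"delta_rot": [0,0,0],"fingers": 0.4}
    - {"linear": [0,0,0.04],"delta_rot": [0,0,0],"fingers": 0.4}
    - {"linear": [0,0,0.04],"delta_rot": [0,0,0],"fingers": 0.4}
    - {"linear": [0,0,0.03],"delta_rot": [0,0,0],"fingers": 0.4}
    - {"linear": [0,0,0.02],"delta_rot": [0,0,0],"fingers": 0.4}
    - {"linear": [0,0,0.02],"delta_rot": [0,0,0],"fingers": 0.4}
    - {"linear": [0,0,0],"delta_rot": [0,0,0],"fingers": 0.4}

```text
time: 3.78
tcp_pos: [0.4258, -0.1999, 0.0702]
tcp_rot: [[0.305, 0.952, -0.001], [0.952, -0.305, 0.0], [0.0, -0.001, -1.0]]
wrist_force: [-2.8, 2.6, 6.6]
width: 0.0513
```

>>> servo_tool:
  series:
    - {"linear": [0,0,0],"delta_rot": [0,0,0],"fingers": 0.6}
    - {"linear": [0,0,0],"delta_rot": [0,0,0],"fingers": 0.75}
    - {"linear": [0,0,0],"delta_rot": [0,0,0],"fingers": 0.9}
    - {"linear": [0,0,0],"delta_rot": [0,0,0],"fingers": 0.95}
    - {"linear": [0,0,0],"delta_rot": [0,0,0],"fingers": 0.95}
  squeeze: 50

```text
time: 4.4
tcp_pos: [0.4235, -0.1996, 0.0701]
tcp_rot: [[0.306, 0.952, -0.004], [0.952, -0.306, 0.002], [0.001, -0.005, -1.0]]
wrist_force: [-9.7, 4.8, 12.3]
width: 0.0102
```

Run:
```python
from h import *
s=ctrl.sense(); print(s["width"],np.round(s["qpos"],2),np.round(s["wrist_force"],1),np.round(s["ft_torque"],2))
w=camera("wrist"); c=camera("scene")
cv2.imwrite("pics/w2.png",w[:,:,::-1]); cv2.imwrite("pics/s2.png",cv2.resize(c[130:270,230:410,::-1],None,fx=4,fy=4,interpolation=cv2.INTER_CUBIC))
```

```text
0.010182757881847028 [-0.43  0.15  0.84  2.11 -0.14  0.94  0.18] [-9.7  4.8 12.3] [ 0.95  2.18 -0.05]
```

View pics/w2.png

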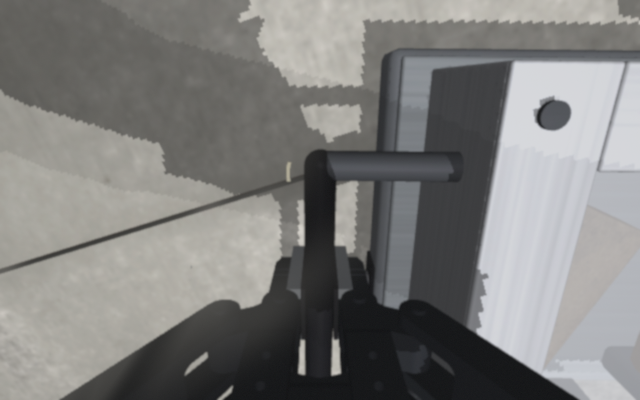

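View pics/s2.png

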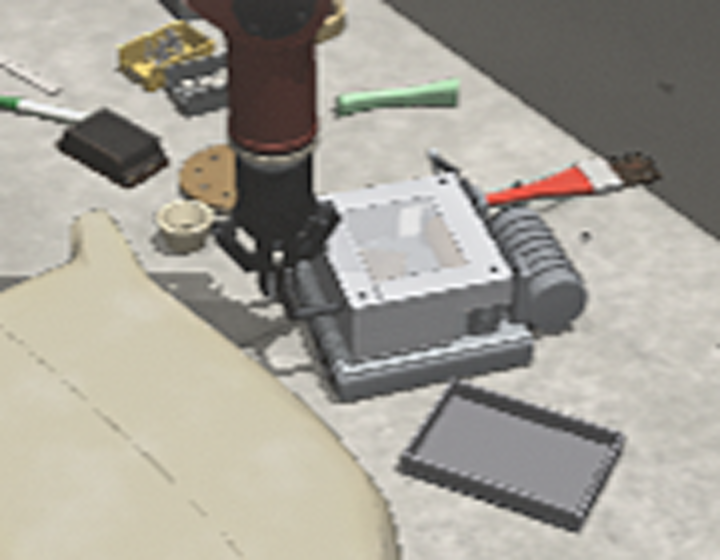

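The bar is held between the pads near its middle. Next are the swing increments, with the tool kept vertical.

Run:
```python
import numpy as np
th=np.array([0,3,8,14,20,26,32,38,44,50,56,62,68,75,82,89,96,103,109,114,117,119]);e=np.radians(th-5.2)
h=-.219*np.cos(e);z=.219*np.sin(e)
for t,a,b in zip(th[1:],np.diff(h),np.diff(z)): print(t,round(a,4),round(-b,4))
```

```text
3 -0.0007 -0.0114
8 0.0001 -0.0191
14 0.0023 -0.0228
20 0.0047 -0.0224
26 0.007 -0.0218
32 0.0093 -0.021
38 0.0114 -0.0199
44 0.0134 -0.0186
50 0.0153 -0.0171
56 0.017 -0.0154
62 0.0185 -0.0135
68 0.0198 -0.0115
75 0.0245 -0.0107
82 0.0256 -0.0077
89 0.0264 -0.0045
96 0.0267 -0.0013
103 0.0267 0.002
109 0.0225 0.0043
114 0.0183 0.0054
117 0.0108 0.004
119 0.007 0.003
```

>>> servo_tool:
  series:
    - {"linear": [0,-0.001,-0.011],"delta_rot": [0,0,0],"fingers": 0.95}
    - {"linear": [0,0,-0.019],"delta_rot": [0,0,0],"fingers": 0.95}
    - {"linear": [0,0.002,-0.023],"delta_rot": [0,0,0],"fingers": 0.95}
    - {"linear": [0,0.005,-0.022],"delta_rot": [0,0,0],"fingers": 0.95}

```text
time: 5.0
tcp_pos: [0.4287, -0.2013, 0.1451]
tcp_rot: [[0.306, 0.952, -0.005], [0.952, -0.306, 0.002], [0.001, -0.005, -1.0]]
wrist_force: [-4.4, 2.9, -6.3]
width: 0.0104
```

>>> servo_tool:
  series:
    - {"linear": [0,0.007,-0.022],"delta_rot": [0,0,0],"fingers": 0.95}
    - {"linear": [0,0.009,-0.021],"delta_rot": [0,0,0],"fingers": 0.95}
    - {"linear": [0,0.011,-0.02],"delta_rot": [0,0,0],"fingers": 0.95}
    - {"linear": [0,0.013,-0.019],"delta_rot": [0,0,0],"fingers": 0.95}
    - {"linear": [0,0.015,-0.017],"delta_rot": [0,0,0],"fingers": 0.95}
    - {"linear": [0,0.017,-0.015],"delta_rot": [0,0,0],"fingers": 0.95}

```text
time: 5.75
tcp_pos: [0.495, -0.2233, 0.261]
tcp_rot: [[0.307, 0.952, -0.01], [0.952, -0.307, 0.006], [0.003, -0.011, -1.0]]
wrist_force: [-19.1, 7.4, 16.4]
width: 0.0102
```

>>> servo_tool:
  series:
    - {"linear": [0,0.016,-0.016],"delta_rot": [0,0,0],"fingers": 0.95}
    - {"linear": [0,0.018,-0.014],"delta_rot": [0,0,0],"fingers": 0.95}
    - {"linear": [0,0.024,-0.012],"delta_rot": [0,0,0],"fingers": 0.95}

```text
time: 6.12
tcp_pos: [0.5546, -0.2431, 0.3004]
tcp_rot: [[0.307, 0.952, -0.002], [0.952, -0.307, -0.002], [-0.002, -0.001, -1.0]]
wrist_force: [4.4, -7.7, -24.7]
width: 0.0102
```

>>> servo_tool:
  series:
    - {"linear": [0,0.025,-0.003],"delta_rot": [0,0,0],"fingers": 0.95}
    - {"linear": [0,0.026,-0.003],"delta_rot": [0,0,0],"fingers": 0.95}
    - {"linear": [0,0.026,-0.001],"delta_rot": [0,0,0],"fingers": 0.95}

```text
time: 6.5
tcp_pos: [0.6296, -0.2679, 0.313]
tcp_rot: [[0.307, 0.952, 0.006], [0.952, -0.307, -0.004], [-0.002, 0.007, -1.0]]
wrist_force: [-1.1, -1.8, 5.9]
width: 0.0102
```

>>> servo_tool:
  series:
    - {"linear": [0,0.026,0.002],"delta_rot": [0,0,0],"fingers": 0.95}
    - {"linear": [0,0.022,0.004],"delta_rot": [0,0,0],"fingers": 0.95}
    - {"linear": [0,0.018,0.005],"delta_rot": [0,0,0],"fingers": 0.95}
    - {"linear": [0,0.012,0.004],"delta_rot": [0,0,0],"fingers": 0.95}
    - {"linear": [0,0,0],"delta_rot": [0,0,0],"fingers": 0.95}

```text
time: 7.12
tcp_pos: [0.7043, -0.2927, 0.2964]
tcp_rot: [[0.307, 0.952, 0.006], [0.952, -0.307, -0.007], [-0.005, 0.008, -1.0]]
wrist_force: [6.3, -6.4, 8.2]
width: 0.01
```

>>> servo_tool:
  series:
    - {"linear": [0,0.007,0.003],"delta_rot": [0,0,0],"fingers": 0.95}
    - {"linear": [0,0.006,0.003],"delta_rot": [0,0,0],"fingers": 0.95}
    - {"linear": [0,0,0],"delta_rot": [0,0,0],"fingers": 0.95}

```text
time: 7.5
tcp_pos: [0.7163, -0.2967, 0.2911]
tcp_rot: [[0.307, 0.952, 0.007], [0.952, -0.307, -0.007], [-0.005, 0.009, -1.0]]
wrist_force: [6.3, -7.3, 10.4]
width: 0.0098
```

>>> servo_tool:
  series:
    - {"linear": [0,0,0],"delta_rot": [0,0,0],"fingers": 0.7}
    - {"linear": [0,0,0],"delta_rot": [0,0,0],"fingers": 0.5}
    - {"linear": [0,0,0],"delta_rot": [0,0,0],"fingers": 0.4}
    - {"linear": [0,0,-0.02],"delta_rot": [0,0,0],"fingers": 0.4}
    - {"linear": [0,0,-0.03],"delta_rot": [0,0,0],"fingers": 0.4}
    - {"linear": [0,0,-0.03],"delta_rot": [0,0,0],"fingers": 0.4}
    - {"linear": [0,-0.04,-0.01],"delta_rot": [0,0,0],"fingers": 0.4}
    - {"linear": [0,-0.05,0],"delta_rot": [0,0,0],"fingers": 0.2}
    - {"linear": [0,-0.05,0],"delta_rot": [0,0,0],"fingers": 0}
    - {"linear": [0,-0.05,0],"delta_rot": [0,0,0],"fingers": 0}
    - {"linear": [0,0,0],"delta_rot": [0,0,0],"fingers": 0}

```text
time: 8.88
tcp_pos: [0.5309, -0.2351, 0.378]
tcp_rot: [[0.306, 0.952, 0.002], [0.952, -0.306, 0.004], [0.004, 0.0, -1.0]]
wrist_force: [0.9, 0.3, 1.4]
width: 0.0849
```

Run:
```python
from h import *
s=ctrl.sense(); print(np.round(s["tcp_pos"],3),np.round(s["qpos"],2))
import json
p=camera_params("wrist"); w=camera("wrist"); json.dump({k:np.array(v).tolist() for k,v in p.items()},open("w3.json","w"))
c=camera("scene"); t=camera("top")
cv2.imwrite("pics/w3.png",w[:,:,::-1]); cv2.imwrite("pics/s3.png",cv2.resize(c[110:270,230:430,::-1],None,fx=3.5,fy=3.5,interpolation=cv2.INTER_CUBIC)); cv2.imwrite("pics/t3.png",t[:,:,::-1])
```

```text
[ 0.531 -0.235  0.378] [-0.41  0.2   0.91  1.42 -0.16  1.6   0.17]
```

View pics/w3.png

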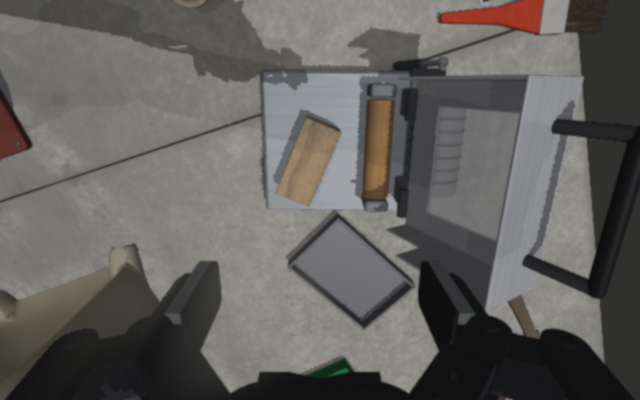

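View pics/s3.png

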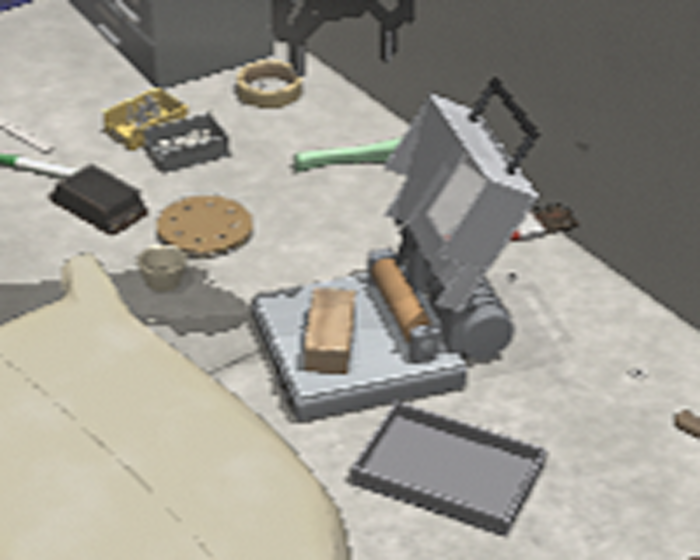

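The hood stands fully open. In the wrist view the block is at about (308,160) on the table, with the tray at (350,270). I'll measure both.

Run:
```python
from h import *
im=cv2.imread("pics/w3.png")
cv2.imwrite("pics/w3c.png",cv2.resize(im[60:340,250:430],None,fx=2.1*2*.5,fy=2.1,interpolation=cv2.INTER_CUBIC))
cv2.imwrite("pics/w3b.png",cv2.resize(im[100:220,255:355],None,fx=5,fy=5,interpolation=cv2.INTER_CUBIC))
```

```text
(no output)
```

View pics/w3b.png

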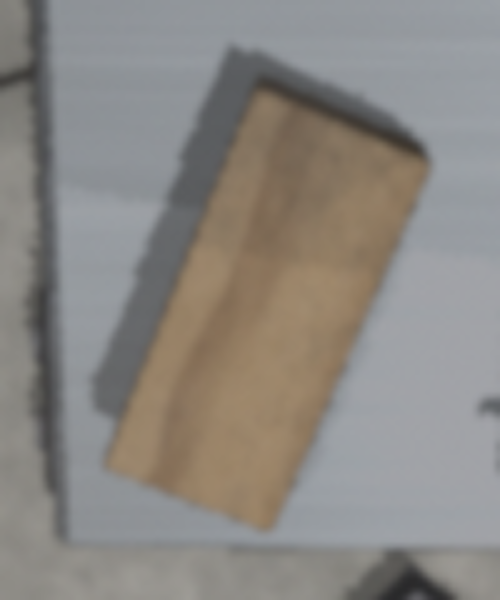

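View pics/w3c.png

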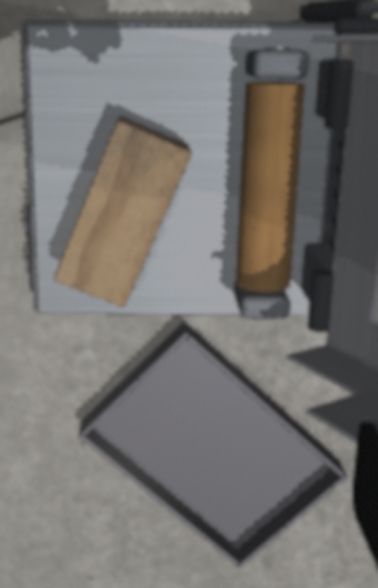

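Run:
```python
from h import *
import json
p=json.load(open("w3.json"))
def rep(name,c,z,n="wrist",pp=p):
    q=[onz(n,a,z,pp) for a in c]; m=sum(q)/4
    print(name,np.round(m,4),"edges",[(round(float(np.linalg.norm(q[i]-q[(i+1)%4])),4),round(float(np.degrees(np.arctan2(*(q[(i+1)%4]-q[i])[1::-1]))),1)) for i in range(4)])
rep("block",[(x/5+255-.4,y/5+100-.4) for x,y in [(262,84),(430,158),(268,530),(106,466)]],.078)
rep("tray",[(x/2.1+250-.25,y/2.1+60-.25) for x,y in [(182,318),(344,472),(240,563),(81,432)]],.025)
# mask based
im=cv2.imread("pics/w3.png"); hsv=cv2.cvtColor(im,cv2.COLOR_BGR2HSV)
m=cv2.inRange(hsv,(8,60,60),(22,200,255)); m[:,350:]=0;m[:100]=0;m[220:]=0
c=max(cv2.findContours(m,0,2)[0],key=cv2.contourArea); b=cv2.boxPoints(cv2.minAreaRect(c)); rep("blockmask",b,.078)
t=cv2.imread("pics/t3.png"); print("top block area?")
hs=cv2.cvtColor(t,cv2.COLOR_BGR2HSV); m=cv2.inRange(hs,(8,60,60),(22,200,255)); m[:150]=0;m[260:]=0;m[:,:285]=0;m[:,365:]=0
cs=[c for c in cv2.findContours(m,0,2)[0] if cv2.contourArea(c)>100]
for c in cs: rep("top",cv2.boxPoints(cv2.minAreaRect(c)),.078,"top",None)
```

```text
block [ 0.5101 -0.2505  0.078 ] edges [(0.0465, -41.3), (0.1094, -130.6), (0.0473, 139.2), (0.1099, 49.0)]
tray [ 0.514 -0.46   0.025] edges [(0.1836, -62.9), (0.1168, -150.1), (0.1768, 118.5), (0.1214, 33.0)]
blockmask [ 0.51   -0.2503  0.078 ] edges [(0.1089, 48.3), (0.047, -40.4), (0.1104, -129.9), (0.0504, 137.9)]
top block area?
top [ 0.5001 -0.2589  0.078 ] edges [(0.0489, -40.5), (0.0806, -131.0), (0.0487, 139.3), (0.0805, 49.2)]
top [ 0.5904 -0.297   0.078 ] edges [(0.0338, -18.5), (0.0496, -108.9), (0.0337, 161.4), (0.0495, 71.2)]
```

Run:
```python
from h import *
s=ctrl.sense()
rows(arc(s["tcp_pos"],s["tcp_rot"],[.510,-.2505,.16],-41,5))
```

```text
[-0.005, -0.004, 0.044] [0.0, -0.0, 4.6]
[-0.004, -0.003, 0.043] [0.0, -0.0, 4.7]
[-0.005, -0.003, 0.044] [0.0, -0.0, 4.6]
[-0.006, -0.003, 0.043] [0.0, -0.0, 4.7]
[-0.005, -0.002, 0.044] [0.0, -0.0, 4.6]
```

>>> servo_tool:
  series:
    - {"linear": [-0.005,-0.004,0.04],"delta_rot": [0,0,4.6],"fingers": 0}
    - {"linear": [-0.004,-0.003,0.045],"delta_rot": [0,0,4.7],"fingers": 0}
    - {"linear": [-0.005,-0.003,0.045],"delta_rot": [0,0,4.6],"fingers": 0}
    - {"linear": [-0.006,-0.003,0.045],"delta_rot": [0,0,4.7],"fingers": 0}
    - {"linear": [-0.005,-0.002,0.043],"delta_rot": [0,0,4.6],"fingers": 0}
    - {"linear": [0,0,0],"delta_rot": [0,0,0],"fingers": 0}
    - {"linear": [0,0,0],"delta_rot": [0,0,0],"fingers": 0}

```text
time: 9.9
tcp_pos: [0.5102, -0.2518, 0.1607]
tcp_rot: [[0.655, 0.756, 0.001], [0.756, -0.655, -0.002], [-0.001, 0.002, -1.0]]
wrist_force: [0.5, 0.5, 0.8]
width: 0.085
```

Run:
```python
from h import *
s=ctrl.sense(); print(np.round(s["tcp_pos"],4),np.round(s["tcp_rot"],3).tolist(),np.round(s["qpos"],2))
p=camera_params("wrist"); w=camera("wrist"); cv2.imwrite("pics/w4.png",w[:,:,::-1])
e=np.array([np.cos(np.radians(49)),np.sin(np.radians(49)),0]);f=np.array([e[1],-e[0],0]);c=np.array([.510,-.2505,.078])
print([np.round(proj("wrist",c+a*e*.055+b*f*.025,p)) for a,b in [(1,1),(1,-1),(-1,-1),(-1,1)]])
```

```text
[ 0.5102 -0.2518  0.1607] [[0.655, 0.756, 0.001], [0.756, -0.655, -0.002], [-0.001, 0.002, -1.0]] [-0.4   0.3   0.94  1.79 -0.26  1.17 -0.1 ]
[array([356., 121.]), array([278., 121.]), array([284., 271.]), array([351., 271.])]
```

View pics/w4.png

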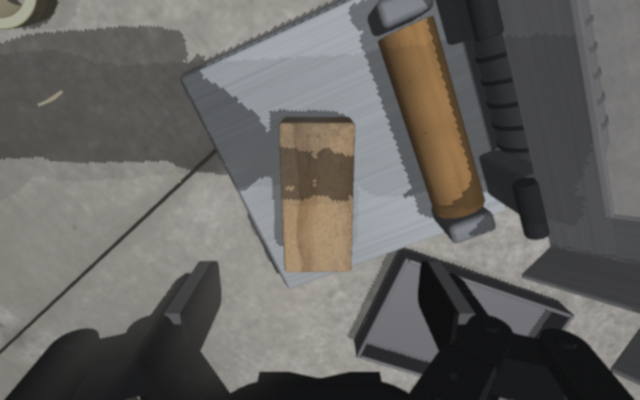

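The block sits upright in the wrist view, spanning columns 280–355 at its far end and 286–352 at its near end. The prediction was 278–356 and 284–351, so it is centred and I can descend.

>>> servo_tool:
  series:
    - {"linear": [-0.001,0,0.03],"delta_rot": [0,0,0],"fingers": 0}
    - {"linear": [0,0,0.03],"delta_rot": [0,0,0],"fingers": 0}
    - {"linear": [0,0,0.025],"delta_rot": [0,0,0],"fingers": 0}
    - {"linear": [0,0,0.02],"delta_rot": [0,0,0],"fingers": 0}
    - {"linear": [0,0,0.01],"delta_rot": [0,0,0],"fingers": 0}
    - {"linear": [0,0,0],"delta_rot": [0,0,0],"fingers": 0}

```text
time: 10.7
tcp_pos: [0.5085, -0.2519, 0.0445]
tcp_rot: [[0.656, 0.755, -0.0], [0.755, -0.656, -0.0], [-0.0, -0.0, -1.0]]
wrist_force: [0.3, -0.0, -0.1]
width: 0.0852
```

>>> servo_tool:
  series:
    - {"linear": [0,0,0],"delta_rot": [0,0,0],"fingers": 0.2}
    - {"linear": [0,0,0],"delta_rot": [0,0,0],"fingers": 0.35}
    - {"linear": [0,0,0],"delta_rot": [0,0,0],"fingers": 0.5}
    - {"linear": [0,0,0],"delta_rot": [0,0,0],"fingers": 0.6}
    - {"linear": [0,0,0],"delta_rot": [0,0,0],"fingers": 0.6}
  squeeze: 40

```text
time: 11.32
tcp_pos: [0.5088, -0.252, 0.0451]
tcp_rot: [[0.656, 0.755, 0.001], [0.755, -0.656, -0.0], [0.001, 0.001, -1.0]]
wrist_force: [-0.6, 1.1, 5.2]
width: 0.05
```

>>> servo_tool:
  series:
    - {"linear": [0,0,-0.01],"delta_rot": [0,0,0],"fingers": 0.6}
    - {"linear": [0,0,-0.02],"delta_rot": [0,0,0],"fingers": 0.6}
    - {"linear": [0,0,-0.03],"delta_rot": [0,0,0],"fingers": 0.6}
    - {"linear": [0,0,-0.03],"delta_rot": [0,0,0],"fingers": 0.6}
    - {"linear": [0,0,-0.02],"delta_rot": [0,0,0],"fingers": 0.6}
    - {"linear": [0,0,-0.01],"delta_rot": [0,0,0],"fingers": 0.6}
  squeeze: 50

```text
time: 12.08
tcp_pos: [0.5087, -0.2519, 0.1658]
tcp_rot: [[0.656, 0.755, 0.001], [0.755, -0.656, -0.0], [0.001, 0.001, -1.0]]
wrist_force: [0.4, 0.1, -2.5]
width: 0.0496
```

Run:
```python
from h import *
s=ctrl.sense(); print(np.round(s["tcp_pos"],4),s["width"],np.round(s["qpos"],2))
cv2.imwrite("pics/w5.png",camera("wrist")[:,:,::-1])
rows(arc(s["tcp_pos"],s["tcp_rot"],[.5125,-.460,.16],28.3,10))
```

```text
[ 0.5087 -0.2519  0.1658] 0.049604207923168865 [-0.41  0.3   0.95  1.79 -0.26  1.18 -0.1 ]
[-0.012, 0.015, 0.001] [0.1, -0.1, -6.9]
[-0.015, 0.014, 0.0] [-0.0, 0.0, -7.0]
[-0.017, 0.011, 0.001] [-0.0, 0.0, -6.9]
[-0.019, 0.009, 0.0] [-0.0, 0.0, -6.9]
[-0.02, 0.005, 0.001] [-0.1, 0.0, -7.0]
[-0.021, 0.003, 0.0] [0.0, 0.0, -6.9]
[-0.021, -0.001, 0.001] [0.0, 0.0, -6.9]
[-0.021, -0.004, 0.001] [0.0, 0.0, -7.0]
[-0.02, -0.008, 0.0] [0.0, 0.0, -6.9]
[-0.02, -0.011, 0.001] [0.0, 0.1, -6.9]
```

View pics/w5.png

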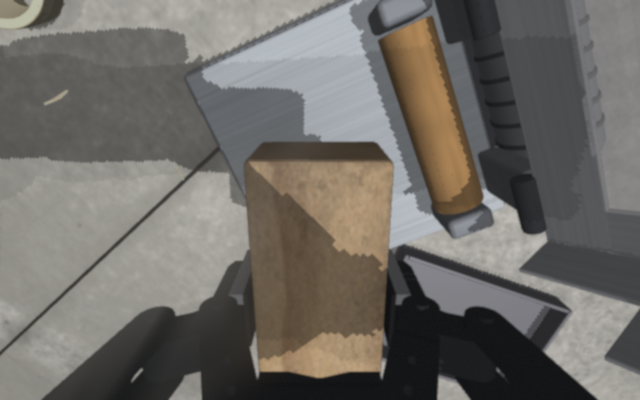

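The block is held square and lifted. I'll carry it over the tray.

>>> servo_tool:
  series:
    - {"linear": [-0.01,0.012,0],"delta_rot": [0,0,-5],"fingers": 0.6}
    - {"linear": [-0.014,0.014,0],"delta_rot": [0,0,-7],"fingers": 0.6}
    - {"linear": [-0.016,0.012,0],"delta_rot": [0,0,-7],"fingers": 0.6}
    - {"linear": [-0.018,0.01,0],"delta_rot": [0,0,-7],"fingers": 0.6}
    - {"linear": [-0.02,0.006,0],"delta_rot": [0,0,-7],"fingers": 0.6}
    - {"linear": [-0.021,0.003,0],"delta_rot": [0,0,-7],"fingers": 0.6}
    - {"linear": [-0.021,0,0],"delta_rot": [0,0,-7],"fingers": 0.6}
    - {"linear": [-0.021,-0.004,0],"delta_rot": [0,0,-7],"fingers": 0.6}
    - {"linear": [-0.02,-0.008,0],"delta_rot": [0,0,-7],"fingers": 0.6}
    - {"linear": [-0.02,-0.01,0],"delta_rot": [0,0,-6],"fingers": 0.6}
    - {"linear": [0,0,0],"delta_rot": [0,0,0],"fingers": 0.6}
    - {"linear": [0,0,0],"delta_rot": [0,0,0],"fingers": 0.6}

```text
time: 13.62
tcp_pos: [0.5118, -0.4541, 0.1634]
tcp_rot: [[-0.437, 0.899, -0.001], [0.899, 0.437, 0.001], [0.002, -0.0, -1.0]]
wrist_force: [0.6, 0.2, -2.0]
width: 0.0498
```

Run:
```python
from h import *
import json
s=ctrl.sense(); print(np.round(s["tcp_pos"],4),np.round(s["tcp_rot"],3).tolist(),s["width"],np.round(s["qpos"],2))
p=camera_params("wrist");cv2.imwrite("pics/w6.png",camera("wrist")[:,:,::-1])
json.dump({k:np.array(v).tolist() for k,v in p.items()},open("w6.json","w"))
rows(arc(s["tcp_pos"],s["tcp_rot"],[.5125,-.460,.1],28.3,2))
```

```text
[ 0.5118 -0.4541  0.1634] [[-0.437, 0.899, -0.001], [0.899, 0.437, 0.001], [0.002, -0.0, -1.0]] 0.04975339028997618 [ 0.19  0.51  0.67  1.48 -0.32  1.26  1.35]
[-0.003, -0.001, 0.032] [-0.0, -0.1, -1.2]
[-0.003, -0.001, 0.031] [-0.0, 0.0, -1.2]
```

View pics/w6.png

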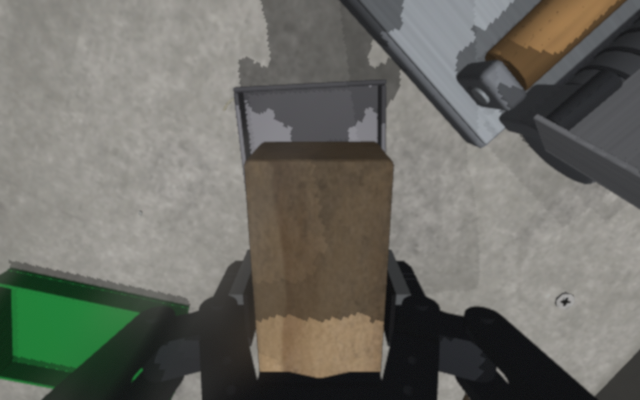

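In the wrist view the tray's far end has outer rim corners at (236,89) and (385,81). I'll check its pose from those.

Run:
```python
from h import *
import json
p=json.load(open("w6.json"))
a=onz("wrist",(236,89),.025,p);b=onz("wrist",(385,81),.025,p)
d=b-a;L=np.linalg.norm(d);ang=np.degrees(np.arctan2(d[1],d[0]));u=d/L
n=np.array([u[1],-u[0],0]) ; m=(a+b)/2
c=m+n*.09
print(a,b,L,ang,"mid",m,"centre",c)
```

```text
[ 0.42072803 -0.41558412  0.025     ] [ 0.52248982 -0.35967059  0.025     ] 0.11611107917185139 28.786816845000292 mid [ 0.47160892 -0.38762736  0.025     ] centre [ 0.51494861 -0.46650493  0.025     ]
```

>>> servo_tool:
  series:
    - {"linear": [-0.004,-0.001,0.02],"delta_rot": [0,0,-1.3],"fingers": 0.6}
    - {"linear": [-0.004,-0.001,0.03],"delta_rot": [0,0,-1.3],"fingers": 0.6}
    - {"linear": [0,0,0.03],"delta_rot": [0,0,0],"fingers": 0.6}
    - {"linear": [0,0,0.025],"delta_rot": [0,0,0],"fingers": 0.6}
    - {"linear": [0,0,0.02],"delta_rot": [0,0,0],"fingers": 0.6}
    - {"linear": [0,0,0],"delta_rot": [0,0,0],"fingers": 0.6}
    - {"linear": [0,0,0],"delta_rot": [0,0,0],"fingers": 0.6}

```text
time: 14.55
tcp_pos: [0.514, -0.4634, 0.0401]
tcp_rot: [[-0.479, 0.878, 0.001], [0.878, 0.479, -0.001], [-0.001, 0.0, -1.0]]
wrist_force: [-0.1, -0.1, -1.4]
width: 0.05
```

>>> servo_tool:
  series:
    - {"linear": [0,0,0.01],"delta_rot": [0,0,0],"fingers": 0.6}
    - {"linear": [0,0,0.008],"delta_rot": [0,0,0],"fingers": 0.6}
    - {"linear": [0,0,0.005],"delta_rot": [0,0,0],"fingers": 0.6}
    - {"linear": [0,0,0.003],"delta_rot": [0,0,0],"fingers": 0.6}
    - {"linear": [0,0,0.002],"delta_rot": [0,0,0],"fingers": 0.6}
    - {"linear": [0,0,0],"delta_rot": [0,0,0],"fingers": 0.6}

```text
time: 15.3
tcp_pos: [0.5136, -0.463, 0.0113]
tcp_rot: [[-0.478, 0.878, -0.0], [0.878, 0.478, -0.0], [0.0, -0.0, -1.0]]
wrist_force: [0.1, 0.5, -1.2]
width: 0.0499
```

>>> servo_tool:
  series:
    - {"linear": [0,0,0.0015],"delta_rot": [0,0,0],"fingers": 0.6}
    - {"linear": [0,0,0.001],"delta_rot": [0,0,0],"fingers": 0.6}
    - {"linear": [0,0,0],"delta_rot": [0,0,0],"fingers": 0.6}

```text
time: 15.68
tcp_pos: [0.5137, -0.463, 0.0092]
tcp_rot: [[-0.478, 0.878, 0.0], [0.878, 0.478, -0.0], [-0.0, 0.0, -1.0]]
wrist_force: [-1.3, 1.0, 3.0]
width: 0.0501
```

The block has touched down: vertical force went from −1.2 to +3 N. I'll open partway, which keeps the fingers inside the walls, and rise straight up.

>>> servo_tool:
  series:
    - {"linear": [0,0,0],"delta_rot": [0,0,0],"fingers": 0.38}
    - {"linear": [0,0,0],"delta_rot": [0,0,0],"fingers": 0.3}
    - {"linear": [0,0,0],"delta_rot": [0,0,0],"fingers": 0.28}
    - {"linear": [0,0,0],"delta_rot": [0,0,0],"fingers": 0.28}
    - {"linear": [0,0,-0.01],"delta_rot": [0,0,0],"fingers": 0.28}
    - {"linear": [0,0,-0.02],"delta_rot": [0,0,0],"fingers": 0.28}
    - {"linear": [0,0,-0.04],"delta_rot": [0,0,0],"fingers": 0.28}
    - {"linear": [0,0,-0.05],"delta_rot": [0,0,0],"fingers": 0.28}
    - {"linear": [0,0,-0.05],"delta_rot": [0,0,0],"fingers": 0.28}
    - {"linear": [0,0,-0.04],"delta_rot": [0,0,0],"fingers": 0.28}
    - {"linear": [0,0,0],"delta_rot": [0,0,0],"fingers": 0.28}

```text
time: 17.05
tcp_pos: [0.5144, -0.4647, 0.2247]
tcp_rot: [[-0.478, 0.878, 0.006], [0.878, 0.478, -0.005], [-0.007, 0.003, -1.0]]
wrist_force: [0.1, 0.3, -0.8]
width: 0.0614
```

Run:
```python
from h import *
import json
s=ctrl.sense(); print(s["time"],np.round(s["tcp_pos"],4),s["width"],np.round(s["wrist_force"],1))
p=camera_params("wrist");cv2.imwrite("pics/w7.png",camera("wrist")[:,:,::-1])
json.dump({k:np.array(v).tolist() for k,v in p.items()},open("w7.json","w"))
c=camera("scene"); cv2.imwrite("pics/s7.png",cv2.resize(c[110:290,230:430,::-1],None,fx=3.3,fy=3.3,interpolation=cv2.INTER_CUBIC))
```

```text
17.05 [ 0.5144 -0.4647  0.2247] 0.06141704439340198 [ 0.1  0.3 -0.8]
```

View pics/w7.png

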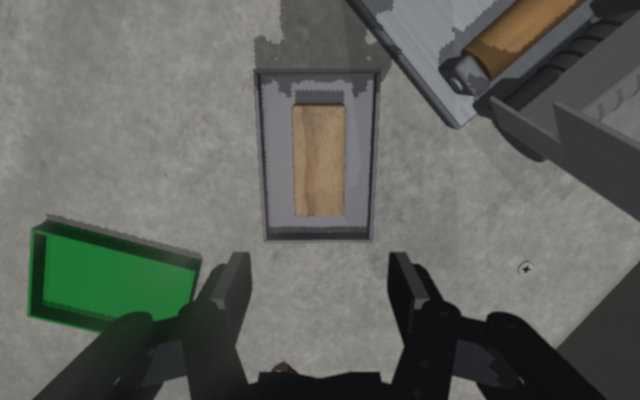

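View pics/s7.png

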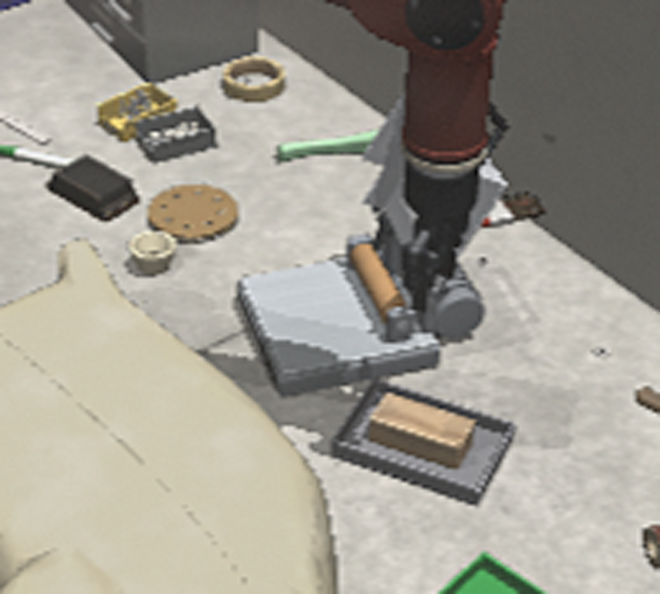

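The block lies flat and centred in the tray: block (293–345, 105–216), tray (255–380, 70–240). One numeric check with the top view before I hand in.

Run:
```python
from h import *
import json
p=json.load(open("w7.json"))
q=np.array([onz("wrist",a,.042,p) for a in [(293,105),(345,105),(344,216),(294,216)]]);b=q.mean(0)
t=np.array([onz("wrist",a,.025,p) for a in [(254,70),(380,70),(371,241),(265,240)]]);c=t.mean(0)
ax=(t[0]+t[1]-t[2]-t[3])[:2];ax/=np.linalg.norm(ax);bx=(q[0]+q[1]-q[2]-q[3])[:2];bx/=np.linalg.norm(bx)
d=(b-c)[:2];print("tray",c,"block",b,"offset",d@ax,d@[-ax[1],ax[0]],"angle",np.degrees(np.arccos(ax@bx)))
cv2.imwrite("pics/t7.png",camera("top")[80:300,130:530,::-1].repeat(2,0).repeat(2,1))
```

```text
tray [ 0.51326424 -0.46503743  0.025     ] block [ 0.51318212 -0.46192724  0.042     ] offset 0.002766111200046358 -0.001424295910603357 angle 0.2595562777595839
```

View pics/t7.png

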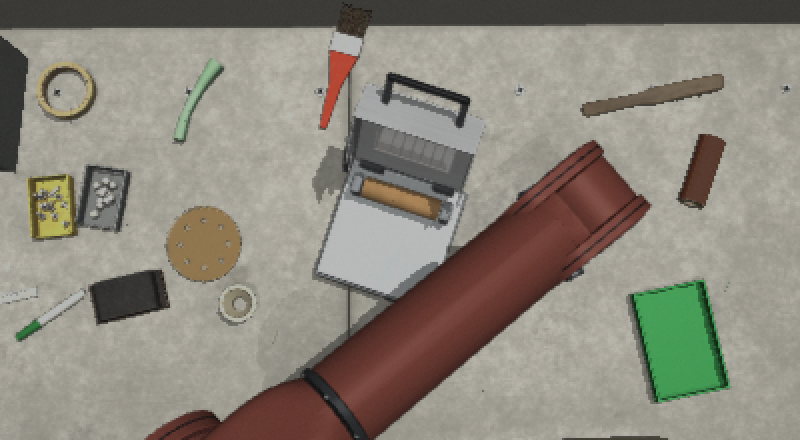

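The top view shows the hood fully open (handle at about (425,90) in the crop) and the discs, plug and black block where they were. The arm is clear, so I'm handing in.

```bash
python3 -c "
from bench import ctrl
print(ctrl.finish_job())"
```

```text
the job is handed in; nothing more can be done
None
```

I swung the hood open by its handle, let go close to its open stop at about 2.09 rad (worked out from the tool position), and it stayed open. I then moved the wooden block from the sander's table into the grey tray and handed in just after 17 s; `ctrl.finish_job()` gives no verdict.

**Last checks, all from the camera views and state readings:**
- **Hood:** the top view shows it still fully open with the arm clear of it.
- **Block:** it lies flat, about 3 mm and 1 mm from the tray's centre, and 0.3° off the tray's long side.
- **Tray:** measured within about 5 mm of its first position, which is about as much as my own measurements of it varied.
- **Other items:** the discs, cream plug and black sanding block look unmoved by eye in the top view; I did not measure them.
- **Wrist force:** near zero at the end.

**Disagreements:** the wrist force reached about 25 N during the hood swing because my estimated arc was a few millimetres off, and I corrected it as I went. The gripper read about 10 mm on the 12 mm bar, but the wrist picture showed the bar held properly. No check failed.

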